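Show the hidden timing mark to the inspection camera with a hand mirror

ROBOT

A 6-joint arm with a two-finger parallel gripper is mounted at the origin on the work surface. World frame = base frame: x ahead of the robot, y to its left, z up, the work surface at z = 0. Lengths are in m, angles in rad, forces in N, time in s.
With the tool pointing down it reaches from about 0.35 to 0.8 m from the base axis. Payload 7.3 kg.
Tool frame: the origin (TCP) lies midway between the tips of the shut fingers; the grasp point (between the pads) lies 19 mm behind it; z points along the fingers, x is the direction in which the jaws open and shut, and the axes are right-handed (so a half turn about z gives the same grasp; the last joint's range is limited). The gripper opens to 85 mm and grips with 20 to 120 N. Pads are 22 mm wide; open, the fingers measure 114 mm over their backs; the gripper's body (76 mm by 85 mm) begins 54 mm behind the grasp point. The pads swing forward as they close: fully open they stand 13 mm farther back than shut.
Start: joints at [0.999, 0.342, 1.524, -0, 1.275, -0.146], TCP at [0.217, 0.478, 0.205] pointing down, gripper open.
Joint ranges: [-2.53, 2.53], [-0.77, 2.02], [0.04, 2.7], [-1, 4.14], [0.28, 2.66], [-3.11, 3.11]. Speed limits (rad/s): [2.57, 2.57, 3.14, 3.14, 3.14, 3.14].

INTERFACE

Orientations are given as [roll, pitch, yaw] about the fixed x, y, z axes, in that order (R = Rz(yaw) Ry(pitch) Rx(roll)).
In Python, from station import bot gives the robot as it stands.
- The arm moves only by the shell command python3 -m pendant 'ROWS' [OPENING] [FORCE]. ROWS is text: rows parted by semicolons, each of 6 numbers parted by spaces: the shift along the tool's x, y, z in units of 20 mm (1.0 is 20 mm), then the turn, a rotation vector about the tool's x, y, z in units of 5 degrees (1.0 is 5 degrees). In form: dx dy dz wx wy wz; .... A call has exactly 8 rows; each row shifts and turns the pose as measured when the row begins, along the tool's axes as they then stand; what a row does not reach is not made up. A row lasts 1/10 s, in which the tool goes at most 50 mm and 8.59 degrees, less where a joint would pass 70% of its speed; a pose out of reach is approached as far as the arm can. A call with a number of a shift or a turn outside -1 to 1 is refused whole. A call with a gripper value outside its range is refused whole. OPENING is the gripper's target within -1 to 1 (shut at 1, half-way at 0, fully open at -1), set as the call begins (- or left out, the last holds). The fingers move at their own pace and stop on an object; FORCE is the grip in N (left out, the last holds). Time passes only in rows, so rows that do not move let the fingers close, or fill a call up. It gives the time, the measured TCP pose, the force and the opening at its end, in the units of the state.
- bot.state(): the state, without advancing time (a new reading comes with each control period).
- bot.grab_frame(name): name is "scene" or "top" or "wrist"; returns (picture, depth): 384x512x3 uint8, red, green, blue; 384x512 float32, m along the optical axis (not along the pixel's ray), 0 where there is no reading.
- bot.camera_info(name): a dict with "fx", "fy", "cx", "cy" (pixels), "rvec" (rotation vector, rad) and "tvec" (3), from world to camera coordinates, as OpenCV has them. Camera axes: x right, y down, z forward; pixel columns grow to the right and rows downward; lengths in m; the calibration is good to about 2 mm. A picture is of the moment at which its call begins: read the wrist's pose just before it. camera_info takes no time and is no camera call; for the wrist camera it gives the pose at the moment of the call.
- bot.sign_off(): hands the job in, once; it reports no verdict.
Trained networks look in the newest picture that a camera, given by its name, has taken for a name from the list of things; names that differ only in an ending like _2 or _b are one class to them, and where a whole thing is asked for, a point or a joint stands for the part that bears it (a point fixed in the world has none). Each returns a list of dicts, best first, with "score" (0 to 1); they miss things now and then, are a little off and sometimes report something else, mostly with a low value. They report only what shows in the picture. A call takes as long as a camera call. They do not tell look-alikes from the thing itself.
- bot.find_in(target, camera): "position" ([column, row] in pixels, amid what is visible of it).
The state is a dict: "time": time; "joint_pos": joint angles; "qd": joint speeds; "tau": joint torques, N m; "ee_pos": TCP position; "ee_rot": TCP orientation; "force": force on the tool from outside, world axes, zero at the start; "moment": the same for the moment, N m; "finger_gap": finger opening in m.
Only numpy, scipy, OpenCV 4.12 (cv2) and the standard library are available. Lean on these libraries where they do the work, as an engineer would, in place of code of your own. Each camera call takes 0.05 s, during which the arm holds its last target. There are 200 camera calls.

TASK

Take the inspection mirror by its handle out of the yellow forks and hold it upright with its glass at the camera's focus spot: straight above the white ring on the black jig, level with the lens. Turn it there so that the orange mark on the cylinder barrel is reflected into the lens (glass facing midway between mark and lens), and finish while still holding it still at that angle in the gripper, touching nothing else. Do not bump the jig or the barrel, and leave the dish, screwdriver and can where they are.

Things in the scene. Friction and masses are not known exactly. Their poses are not given: they have to be found in the camera images.
- mirror_grip (a point): Point to grip on the mirror's blue handle (14 mm square, 184 mm long), on its centre line, 92.5 mm behind the glass, near the centre of mass. Axes: x along the handle to the glass, z up. At first it lies level, 75 mm above the bench, in two yellow forks 47.5 mm either side of this point (8 mm thick, 30 wide, tops at 82 mm, slots open upward); it lifts straight out.
- mirror_face (a point): Centre of the mirror glass (upright rectangle 68 mm wide and 58 mm high in a black 74 by 64 mm frame) at the front end of the handle. x points straight out of the glass, in line with the handle; y along its width, z up along its height.
- mirror: The whole inspection mirror, 80 to 160 g; same origin and axes as mirror_face.
- jig: Fixed black steel plates (to 12 mm thick) carrying the camera. Origin on the bench under the focus spot, mid of a painted white ring 48 mm across; x points level to the camera, z up. Black lens tube 32 mm across along x, front at 180 mm; grey body 50 mm square behind it to 288 mm, top at 165 mm. Its view is narrow: it sees the mark only through the mirror.
- focus (a point): The camera's focus spot, where the centre of the glass belongs: 140 mm straight above the white ring's centre, on the lens axis, 180 mm in front of the lens. Axes as jig.
- lens (a point): Centre of the camera's lens front, 140 mm above the bench, looking towards the focus spot. Axes as jig.
- mark (a point): Centre of the orange mark, a 24 mm disc on the barrel's upright face, 140 mm above the bench, with a 10 mm wide orange stripe from it up and back over the barrel's top. It lies 150 mm beside the lens axis (jig's +y side), from 60 mm behind to 120 mm before the focus spot along jig's x. Axes as barrel.
- barrel: Fixed finned aluminium cylinder barrel, 90 mm wide (x), 86 mm deep (y), 165 mm high. Origin on the bench directly under the orange mark; the marked face looks along -y, the barrel stretches from there to +y.
- rest: Fixed mirror rest with the two yellow forks on a black plate 150 by 70 mm. Origin on the bench under the glass's place; the handle lies along its -x, forks at x = -45 and -140 mm.
- dish: Bystander: round steel dish 104 mm across, 28 mm high, with brass nuts. Origin at its underside.
- driver: Bystander: black-handled screwdriver, 200 mm long, lying on the bench along its x.
- can: Bystander: closed green can 60 mm across, 130 mm high. Origin at its underside.
Things that resemble listed ones, but are neither listed nor needed, are in the scene too. Leave any turquoise look-alike of the mirror alone.

How it is judged:
By the outcome, as a careful person would: the job done as asked, in the order asked, and still so for the second after the job is handed in, while the arm keeps its last pose, push and grip.
It also fails if it takes over 40 s, if anything falls off the work surface, if the arm or the gripper's body presses on something with over 40 N, if the wrist force passes 120 N, or if a joint passes its speed limit or range.

## Working session

There is one attempt and no reset: what is moved stays moved. The work goes in short steps, Python scripts to look and compute and a shell command to move; the robot and the scene stay as the last step left them, time stands still between calls to the robot, and variables do not carry over. Pictures are saved under pics/ and viewed, about 8 in all and at most 12, crops included, and the job is handed in when it is done.

```bash
ls; mkdir -p pics
cat > h.py <<'E'
import numpy as np, cv2
from station import bot
from scipy.spatial.transform import Rotation as R
def cam(n):
    c=bot.camera_info(n); K=np.array([[c['fx'],0,c['cx']],[0,c['fy'],c['cy']],[0,0,1]])
    M=R.from_rotvec(np.ravel(c['rvec'])).as_matrix(); return K,M,np.ravel(c['tvec'])
def ray(n,p,c=None):
    K,M,t=c or cam(n); d=M.T@np.linalg.inv(K)@np.array([p[0],p[1],1.]); return -M.T@t,d
def atz(n,p,z,c=None):
    o,d=ray(n,p,c); return o+d*(z-o[2])/d[2]
def dep(n,p,D,c=None):
    o,d=ray(n,p,c); return o+d*D[int(round(p[1])),int(round(p[0]))]
def proj(n,X,c=None):
    K,M,t=c or cam(n); q=K@(M@np.asarray(X)+t); return q[:2]/q[2]
E
python3 - <<'E'
from h import *
for n in("scene","top"):
    im,D=bot.grab_frame(n); cv2.imwrite(f'pics/{n}0.png',im[:,:,::-1]); np.save(f'{n}0.npy',D)
    for t in("mirror_grip","mirror_face","mirror","jig","mark","barrel","rest","dish","driver","can","lens","focus"):
        for r in bot.find_in(t,n)[:3]:
            p=r['position']; print(n,t,round(r['score'],2),np.round(p),np.round(dep(n,p,D),3))
print(bot.state()['ee_pos'],bot.state()['ee_rot'],bot.state()['time'])
a=cv2.imread('pics/scene0.png');b=cv2.imread('pics/top0.png')
E
```

```text
pics
scene mirror_grip 0.97 [131. 251.] [ 0.54  -0.351  0.085]
scene mirror_grip 0.75 [117. 189.] [ 0.271 -0.327  0.058]
scene mirror_face 0.92 [125. 248.] [ 0.542 -0.36   0.104]
scene mirror_face 0.88 [115. 190.] [ 0.233 -0.331  0.024]
scene mirror 0.87 [127. 251.] [ 0.542 -0.357  0.091]
scene mirror 0.61 [114. 188.] [ 0.231 -0.332  0.031]
scene mirror 0.25 [327. 159.] [0.389 0.335 0.004]
scene jig 0.81 [314. 252.] [0.696 0.048 0.009]
scene mark 0.73 [288. 248.] [ 0.736 -0.066  0.133]
scene barrel 0.86 [289. 248.] [ 0.738 -0.064  0.135]
scene rest 0.83 [120. 238.] [ 0.41  -0.363  0.008]
scene rest 0.51 [145. 294.] [ 0.681 -0.354  0.109]
scene dish 0.6 [327. 159.] [0.39  0.335 0.004]
scene driver 0.74 [244. 199.] [ 0.447 -0.016  0.022]
scene driver 0.53 [288. 250.] [ 0.736 -0.065  0.129]
scene can 0.66 [147. 295.] [ 0.681 -0.351  0.105]
scene lens 0.85 [309. 263.] [ 0.748 -0.011  0.062]
scene lens 0.25 [330. 158.] [0.388 0.349 0.005]
scene focus 0.89 [311. 256.] [ 0.742 -0.004  0.078]
top mirror_grip 0.81 [374. 295.] [ 0.214 -0.338  0.036]
top mirror_grip 0.57 [376. 200.] [ 0.482 -0.
[... 199 characters left out ...]
. 294.] [ 0.214 -0.335  0.002]
top mirror 0.73 [378. 200.] [ 0.482 -0.358  0.082]
top jig 0.73 [240. 176.] [0.581 0.044 0.015]
top jig 0.62 [373. 206.] [ 0.477 -0.362  0.013]
top mark 0.63 [270. 129.] [ 0.673 -0.048  0.169]
top barrel 0.57 [267. 125.] [ 0.684 -0.041  0.168]
top rest 0.86 [366. 213.] [ 0.455 -0.339  0.013]
top dish 0.87 [151. 234.] [0.406 0.316 0.013]
top driver 0.69 [263. 221.] [ 0.437 -0.025  0.025]
top driver 0.5 [364. 216.] [ 0.445 -0.333  0.011]
top can 0.73 [371. 148.] [ 0.627 -0.337  0.119]
top lens 0.58 [239. 179.] [0.571 0.046 0.014]
top focus 0.57 [238. 177.] [0.575 0.049 0.018]
[0.2168647  0.47814456 0.20503294] [ 3.14154691e+00 -1.14029083e-04  1.14498725e+00] 1.3
```

Run:
```python
import cv2
a=cv2.imread('pics/top0.png')
cv2.imwrite('pics/top0b.png',cv2.resize(a[80:340,110:430],None,fx=2.3,fy=2.3,interpolation=cv2.INTER_CUBIC))
```

```text
(no output)
```

View pics/top0b.png

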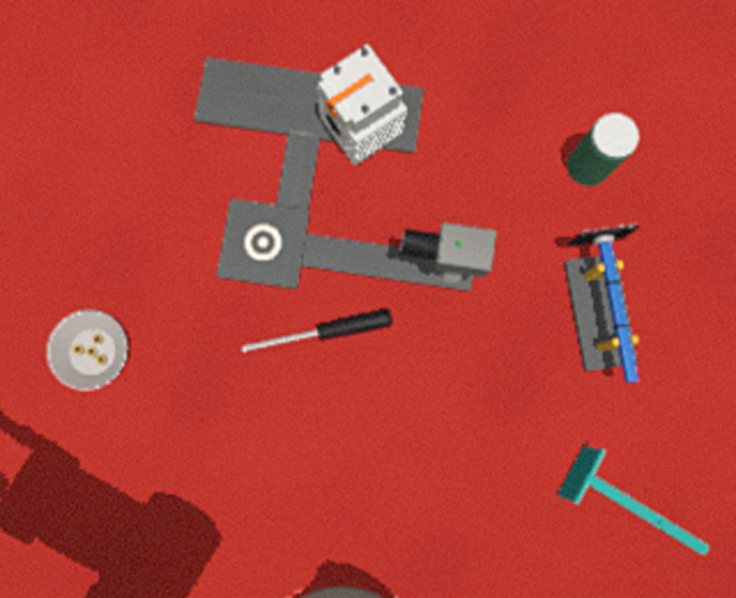

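View pics/scene0.png

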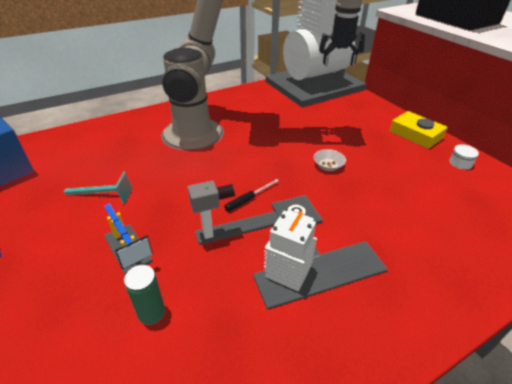

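The top view shows the blue mirror at top-image px (379,215), with its glass pointing away from the robot. The white ring is at px (224,185), the camera body at (313,188), and the barrel at (267,125) with a yawed orange stripe. The turquoise decoy is at (374,295). The scene view agrees. I'll measure these now.

Run:
```python
from h import *
for n in("top","scene"):
    im=cv2.imread(f'pics/{n}0.png'); D=np.load(f'{n}0.npy'); hsv=cv2.cvtColor(im,cv2.COLOR_BGR2HSV); H,S,V=[hsv[...,i].astype(int) for i in range(3)]
    rr,cc=np.mgrid[:384,:512]
    c=cam(n); o=-c[1].T@c[2]; print(n,'cam',o.round(3))
    K=c[0]; P=np.stack([(cc-K[0,2])/K[0,0],(rr-K[1,2])/K[1,1],np.ones_like(cc)],-1)@c[1]*D[...,None]+o
    X,Y,Z=P[...,0],P[...,1],P[...,2]
    blue=(H>100)&(H<125)&(S>120)&(V>80)&(X>.3)&(Y<-.2)&(Y>-.5)&(Z>.03)&(D>0)
    q=P[blue]; print('blue',len(q),q.mean(0).round(3)); 
    for z in (.082,):
        pts=np.array([atz(n,(x,y),z,c) for y,x in np.argwhere(blue)]); l=cv2.fitLine(pts[:,:2].astype(np.float32),cv2.DIST_L2,0,.01,.01).ravel()
        t=(pts[:,:2]-l[2:])@l[:2]; print('line',l.round(3),'yaw',np.degrees(np.arctan2(l[1],l[0])).round(1),'ends',(l[2:]+np.outer([t.min(),t.max()],l[:2])).round(3))
    org=(H>5)&(H<20)&(S>150)&(V>150)&(X>.55)&(abs(Y)<.2); 
    q=P[org]; print('orange',len(q),q.mean(0).round(3))
    top=q[q[:,2]>.155]
    if len(top)>8:
        l=cv2.fitLine(top[:,:2].astype(np.float32),cv2.DIST_L2,0,.01,.01).ravel(); t=(top[:,:2]-l[2:])@l[:2]
        print('stripe yaw',np.degrees(np.arctan2(l[1],l[0])).round(1),(l[2:]+np.outer([t.min(),t.max()],l[:2])).round(3),top[:,2].mean())
    w=(S<60)&(V>170)&(Z<.03)&(Y>-.05)&(Y<.15)&(X>.45)&(X<.7)
    if n=='top' : print('white',w.sum(),P[w].mean(0).round(3),(P[w].min(0)).round(3),P[w].max(0).round(3))
    body=(S<60)&(Z>.15)&(Z<.18)&(Y<-.1)&(Y>-.35)&(X>.45)&(X<.65)
    if body.sum()>20:
        r=cv2.minAreaRect(P[body][:,:2].astype(np.float32)); print('body',body.sum(),P[body].mean(0).round(3),r)
    tube=(Z>.14)&(Z<.163)&(V<70)&(Y<-.03)&(Y>-.2)&(X>.45)&(X<.65)
    if tube.sum()>5: print('tube',tube.sum(),P[tube].mean(0).round(3),P[tube].min(0).round(3),P[tube].max(0).round(3))
```

```text
top cam [ 0.29  -0.01   1.172]
blue 320 [ 0.438 -0.354  0.082]
line [ 0.994  0.113  0.439 -0.354] yaw 6.5 ends [[ 0.353 -0.364]
 [ 0.527 -0.344]]
orange 59 [ 0.7   -0.023  0.165]
stripe yaw -57.1 [[ 0.688 -0.003]
 [ 0.719 -0.051]] 0.16787102201001886
white 148 [0.553 0.094 0.014] [0.53  0.071 0.007] [0.578 0.118 0.021]
body 528 [ 0.507 -0.15   0.164] ((0.5089510679244995, -0.1445348560810089), (0.08996184915304184, 0.05021264776587486), 80.24430847167969)
tube 158 [ 0.513 -0.106  0.153] [ 0.493 -0.127  0.141] [ 0.532 -0.085  0.161]
scene cam [ 1.115 -0.364  0.699]
blue 251 [ 0.441 -0.355  0.081]
line [ 0.994  0.112  0.442 -0.355] yaw 6.4 ends [[ 0.357 -0.365]
 [ 0.513 -0.347]]
orange 67 [ 0.702 -0.026  0.164]
stripe yaw -56.6 [[ 0.688 -0.003]
 [ 0.719 -0.051]] 0.1658834389999985
body 462 [ 0.517 -0.16   0.162] ((0.513335645198822, -0.14664241671562195), (0.08715186268091202, 0.0479557104408741), 79.3709487915039)
tube 139 [ 0.528 -0.108  0.149] [ 0.516 -0.132  0.14 ] [ 0.539 -0.089  0.159]
```

```bash
python3 -m pendant '0 0 -1 0 0 -1;0 0 -1 0 0 -1;0 0 -1 0 0 -1;0 0 -1 0 0 -1;0 0 -1 0 0 -1;0 0 0 0 0 0;-1 .5 0 0 0 0;-1 .5 0 0 0 0' -1 40
```

```text
time: 2.1
ee_pos: [0.2369, 0.4387, 0.3062]
ee_rot: [-3.139, 0.002, 1.597]
force: [0.1, -0.0, -0.1]
finger_gap: 0.0852
```

```bash
python3 -m pendant '-1 1 0 0 0 0;-1 1 0 0 0 0;-1 1 0 0 0 0;-1 1 0 0 0 0;-1 1 0 0 0 0;-1 1 0 0 0 0;-1 1 0 0 0 0;-1 1 0 0 0 0'
python3 -m pendant '-1 .2 0 0 0 0;-1 .2 0 0 0 0;-1 .2 0 0 0 0;-1 .2 0 0 0 0;-1 .2 0 0 0 0;-1 .2 0 0 0 0;-1 .2 0 0 0 0;-1 0 0 0 0 0'
python3 - <<'E'
from h import *
im,D=bot.grab_frame("wrist"); cv2.imwrite('pics/w1.png',im[:,:,::-1]); np.savez('w1.npz',D=D,c0=cam("wrist")[0],c1=cam("wrist")[1],c2=cam("wrist")[2])
c=cam("wrist"); print((-c[1].T@c[2]).round(3), c[1][2].round(2))
for X in ([.553,.094,.012],[.688,-.003,.14],[.446,-.354,.08]): print(proj("wrist",X).round())
E
```

```text
time: 2.9
ee_pos: [0.4018, 0.2738, 0.2974]
ee_rot: [-3.13, 0.008, 1.582]
force: [-0.1, -0.5, 0.2]
finger_gap: 0.0855
time: 3.7
ee_pos: [0.4298, 0.1055, 0.2884]
ee_rot: [-3.118, 0.012, 1.561]
force: [0.6, -0.3, -0.1]
finger_gap: 0.0851
[0.35  0.106 0.459] [ 0.3  -0.02 -0.95]
[254. 228.]
[182. 359.]
[-84. 178.]
```

Run:
```python
from h import *
z=np.load('w1.npz'); c=(z['c0'],z['c1'],z['c2']); D=z['D']; im=cv2.imread('pics/w1.png'); hsv=cv2.cvtColor(im,cv2.COLOR_BGR2HSV)
K=c[0]; o=-c[1].T@c[2]; rr,cc=np.mgrid[:384,:512]; P=np.stack([(cc-K[0,2])/K[0,0],(rr-K[1,2])/K[1,1],np.ones_like(cc)],-1)@c[1]*D[...,None]+o
m=((hsv[...,1]<70)&(hsv[...,2]>150)&(P[...,2]<.03)&(abs(P[...,0]-.553)<.04)&(abs(P[...,1]-.094)<.04))
pp=np.argwhere(m)[:,::-1].astype(np.float32); e=cv2.fitEllipse(cv2.convexHull(pp)); print(e, dep("wrist",e[0],D,c).round(4), atz("wrist",e[0],.012,c).round(4))
```

```text
((254.813720703125, 248.13693237304688), (43.82666015625, 96.419189453125), 155.5697479248047) [0.5892 0.0947 0.0113] [0.5888 0.0947 0.012 ]
```

View pics/w1.png

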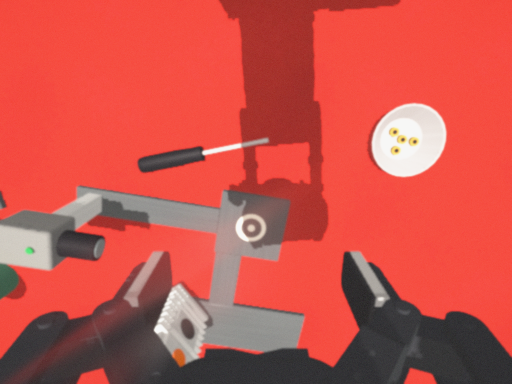

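The wrist view shows the ring at (251,228) and the orange mark at (180,356), each within about 3 px of the prediction. I'll refine the fit and then carry on to the mirror.

```bash
python3 - <<'E'
from h import *
z=np.load('w1.npz'); c=(z['c0'],z['c1'],z['c2']); im=cv2.imread('pics/w1.png'); hsv=cv2.cvtColor(im,cv2.COLOR_BGR2HSV)
sub=hsv[208:249,230:272]; m=(sub[...,2]>195)&(sub[...,1]<90); pp=np.argwhere(m)[:,::-1].astype(np.float32)+[230,208]
e=cv2.fitEllipse(cv2.convexHull(pp.astype(np.float32))); print(e,atz("wrist",e[0],.012,c).round(4))
sub=hsv[345:365,168:195]; m=(sub[...,0]<22)&(sub[...,0]>6)&(sub[...,1]>150)&(sub[...,2]>150); p=np.argwhere(m)[:,::-1].mean(0)+[168,345]; print(m.sum(),p,atz("wrist",p,.14,c).round(4))
E
python3 -m pendant '-1 0 0 -.5 0 0;-1 0 0 -.3 0 0;-1 0 0 0 0 0;-1 0 -.3 0 0 0;-1 0 -.3 0 0 0;-1 0 -.3 0 0 0;-1 0 0 0 0 0;-1 0 0 0 0 0'
python3 -m pendant '-1 0 0 0 0 0;-1 0 0 0 0 0;-1 0 0 0 0 0;-1 0 0 0 0 0;-1 0 0 0 0 0;-1 0 0 0 0 0;-1 0 0 0 0 0;-1 0 0 0 0 0'
```

```text
((249.66368103027344, 227.3692169189453), (27.331525802612305, 30.492399215698242), 87.89015197753906) [0.551  0.0868 0.012 ]
134 [178.86567164 356.84328358] [ 0.6851 -0.0077  0.14  ]
time: 4.55
ee_pos: [0.4226, -0.0591, 0.3016]
ee_rot: [3.103, 0.011, 1.544]
force: [0.6, 0.7, -0.3]
finger_gap: 0.0854
time: 5.35
ee_pos: [0.4152, -0.222, 0.2957]
ee_rot: [3.11, 0.004, 1.528]
force: [0.2, 0.2, -0.1]
finger_gap: 0.0854
```

```bash
python3 -m pendant '-1 .2 0 .2 0 -.9;-1 .2 0 .16 0 -.9;-1 .2 0 0 0 0;-1 .2 0 0 0 0;-1 .2 0 0 0 0;-.5 .1 0 0 0 0;0 0 0 0 0 0;0 0 0 0 0 0'
python3 - <<'E'
from h import *
c=cam("wrist"); im,D=bot.grab_frame("wrist"); s=bot.state()
cv2.imwrite('pics/w2.png',im[:,:,::-1]); print((cam("wrist")[2]-c[2]).round(4), s['ee_pos'].round(4) if hasattr(s['ee_pos'],'round') else s['ee_pos'],s['ee_rot'])
hsv=cv2.cvtColor(im,cv2.COLOR_RGB2HSV); H,S,V=[hsv[...,i].astype(int) for i in range(3)]
blue=(H>100)&(H<125)&(S>120)&(V>70)
n,l,st,_=cv2.connectedComponentsWithStats(blue.astype(np.uint8)); k=1+np.argmax(st[1:,4]); print(st[1:][np.argsort(-st[1:,4])][:4])
pp=np.argwhere(blue)
P=np.array([np.r_[dep("wrist",(x,y),D,c)] for y,x in pp]); P=P[(P[:,2]>.05)&(P[:,2]<.11)]; topm=P[:,2]>np.median(P[:,2])-.004; Q=P[topm]
f=cv2.fitLine(Q[:,:2].astype(np.float32),cv2.DIST_L2,0,.01,.01).ravel(); f=f*np.sign(f[0]) if 0 else f
t=(Q[:,:2]-f[2:])@f[:2]; print('line',f.round(4),np.degrees(np.arctan2(f[1],f[0])).round(2),(f[2:]+np.outer([t.min(),t.max()],f[:2])).round(4),'z',np.median(Q[:,2]).round(4))
yel=(H>20)&(H<32)&(S>140)&(V>110)
P=np.array([dep("wrist",(x,y),D,c) for y,x in np.argwhere(yel)]); P=P[(P[:,2]>.07)&(P[:,2]<.09)]
t=(P[:,:2]-f[2:])@f[:2]; m=t>t.mean()
print('yellow',len(P),[ (f[2:]+(t[g].min()+t[g].max())/2*f[:2]).round(4) for g in(m,~m)], [np.ptp(t[g]).round(4) for g in (m,~m)])
E
```

```text
time: 6.15
ee_pos: [0.4447, -0.3324, 0.288]
ee_rot: [-3.133, -0.003, 1.676]
force: [-0.5, -0.4, -0.0]
finger_gap: 0.0854
[0.     0.0001 0.0001] [ 0.4447 -0.3322  0.2881] [-3.13351128e+00 -2.77665377e-03  1.67587302e+00]
[[  0   0  45  37 889]
 [235 182   9  29 234]
 [233 141  12  40 214]
 [241  89   3  31  68]]
line [ 0.9959  0.0909  0.4558 -0.3532] 5.22 [[ 0.3607 -0.3619]
 [ 0.5153 -0.3478]] z 0.0814
yellow 81 [array([ 0.4944, -0.3497]), array([ 0.4003, -0.3583])] [np.float64(0.0052), np.float64(0.0074)]
```

View pics/w2.png

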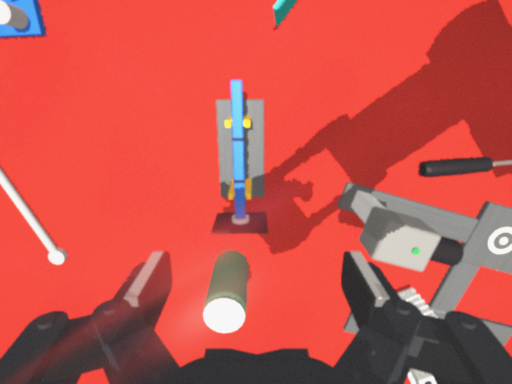

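The wrist view shows the handle between its forks, at px (235,123) and (238,190), with the grip point about (238,157). Grip is at (0.447,-0.354), yaw about 6°, handle top at z=0.081, and the fork spacing of 94.5 mm fits. Descending now.

```bash
python3 -m pendant '-.6 0 1 -.1 0 0;-.5 0 1 0 0 0;0 0 1 0 0 0;0 0 1 0 0 0;0 0 1 0 0 0;0 0 1 0 0 0;0 0 1 0 0 0;0 0 0 0 0 0'
```

```text
time: 7.0
ee_pos: [0.4478, -0.3476, 0.1473]
ee_rot: [3.136, 0.001, 1.679]
force: [-0.2, 0.6, -0.5]
finger_gap: 0.0853
```

```bash
python3 -m pendant '-.3 0 1 .05 0 0;0 0 1 0 0 0;0 0 1 0 0 0;0 0 1 0 0 0;0 0 .5 0 0 0;0 0 0 0 0 0;0 0 0 0 0 0;0 0 0 0 0 0'
```

```text
time: 7.8
ee_pos: [0.4534, -0.3543, 0.0655]
ee_rot: [3.131, 0.012, 1.681]
force: [0.3, 0.5, 0.2]
finger_gap: 0.0854
```

```bash
python3 -m pendant '0 -.3 .5 .1 .14 0;0 0 0 0 0 0;0 0 0 0 0 0;0 0 0 0 0 0;0 0 0 0 0 0;0 0 0 0 0 0;0 0 0 0 0 0;0 0 0 0 0 0'
```

```text
time: 8.6
ee_pos: [0.448, -0.3563, 0.0569]
ee_rot: [3.138, 0.002, 1.681]
force: [0.8, 0.2, -0.3]
finger_gap: 0.0852
```

Now at the grip point. Closing with 60 N.

```bash
python3 -m pendant '0 0 0 0 0 0;0 0 0 0 0 0;0 0 0 0 0 0;0 0 0 0 0 0;0 0 0 0 0 0;0 0 0 0 0 0;0 0 0 0 0 0;0 0 0 0 0 0' 1 60; python3 -m pendant '0 0 0 0 0 0;0 0 0 0 0 0;0 0 0 0 0 0;0 0 0 0 0 0;0 0 0 0 0 0;0 0 0 0 0 0;0 0 0 0 0 0;0 0 0 0 0 0'
```

```text
time: 9.4
ee_pos: [0.448, -0.3562, 0.057]
ee_rot: [3.138, 0.002, 1.681]
force: [0.1, -0.4, -0.3]
finger_gap: -0.0001
time: 10.2
ee_pos: [0.448, -0.3562, 0.057]
ee_rot: [3.138, 0.002, 1.681]
force: [0.7, 0.1, 0.3]
finger_gap: 0.0001
```

Run:
```python
from h import *
im,D=bot.grab_frame("wrist"); im2,_=bot.grab_frame("scene")
a=im[:,:,::-1]; b=cv2.resize(im2[190:340,60:260],(512,384),interpolation=cv2.INTER_CUBIC)[:,:,::-1]
cv2.imwrite('pics/c3.png',cv2.resize(np.hstack([a,b]),(800,300)))
print(bot.state()['joint_pos'], proj("wrist",[.4474,-.354,.08]).round(), proj("wrist",bot.state()['ee_pos']).round())
```

```text
[-8.06513012e-01  5.77995712e-01  1.58377335e+00  1.89400583e-03
  9.76030475e-01 -2.48853064e+00] [261. 250.] [257. 232.]
```

View pics/c3.png

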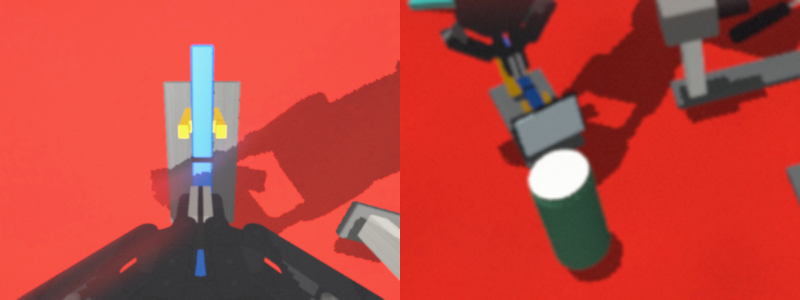

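Run:
```python
from h import *
c=cam("wrist"); im,D=bot.grab_frame("wrist")
for y in range(190,300,6): print(y,[tuple(dep("wrist",(x,y),D,c).round(3)) for x in (245,252,258,264)])
cv2.imwrite('pics/c4.png',cv2.resize(im[180:300,190:330,::-1],None,fx=5,fy=5,interpolation=cv2.INTER_CUBIC))
s=bot.state(); print(s['force'],s['finger_gap'],s['tau'])
```

```text
190 [(np.float64(0.438), np.float64(-0.367), np.float64(0.01)), (np.float64(0.413), np.float64(-0.363), np.float64(0.082)), (np.float64(0.413), np.float64(-0.36), np.float64(0.081)), (np.float64(0.412), np.float64(-0.357), np.float64(0.082))]
196 [(np.float64(0.442), np.float64(-0.366), np.float64(0.01)), (np.float64(0.416), np.float64(-0.362), np.float64(0.081)), (np.float64(0.415), np.float64(-0.359), np.float64(0.082)), (np.float64(0.415), np.float64(-0.356), np.float64(0.082))]
202 [(np.float64(0.419), np.float64(-0.366), np.float64(0.083)), (np.float64(0.419), np.float64(-0.362), np.float64(0.082)), (np.float64(0.419), np.float64(-0.359), np.float64(0.082)), (np.float64(0.418), np.float64(-0.356), np.float64(0.082))]
208 [(np.float64(0.423), np.float64(-0.365), np.float64(0.082)), (np.float64(0.422), np.float64(-0.362), np.float64(0.082)), (np.float64(0.422), np.float64(-0.359), np.float64(0.081)), (np.float64(0.422), np.float64(-0.356), np.float64(0.082))]
214 [(np.float64(0.457), np.float64(-0.365), np.float64(0.01)), (np.float64(0.426), np.float64(-0.361), np.float64(0.081)),
[... 2990 characters left out ...]
at64(0.436), np.float64(-0.355), np.float64(0.128))]
292 [(np.float64(0.437), np.float64(-0.362), np.float64(0.131)), (np.float64(0.44), np.float64(-0.359), np.float64(0.126)), (np.float64(0.444), np.float64(-0.356), np.float64(0.121)), (np.float64(0.436), np.float64(-0.355), np.float64(0.131))]
298 [(np.float64(0.437), np.float64(-0.362), np.float64(0.134)), (np.float64(0.441), np.float64(-0.359), np.float64(0.129)), (np.float64(0.448), np.float64(-0.356), np.float64(0.12)), (np.float64(0.435), np.float64(-0.355), np.float64(0.135))]
[-0.26357483 -0.38420935 -0.92201125] 0.00013015924438755766 [-3.05892481e-04 -5.09017038e+01 -2.03934646e+01  5.64637739e-03
 -1.68643647e-02 -3.71648246e-08]
```

View pics/c4.png

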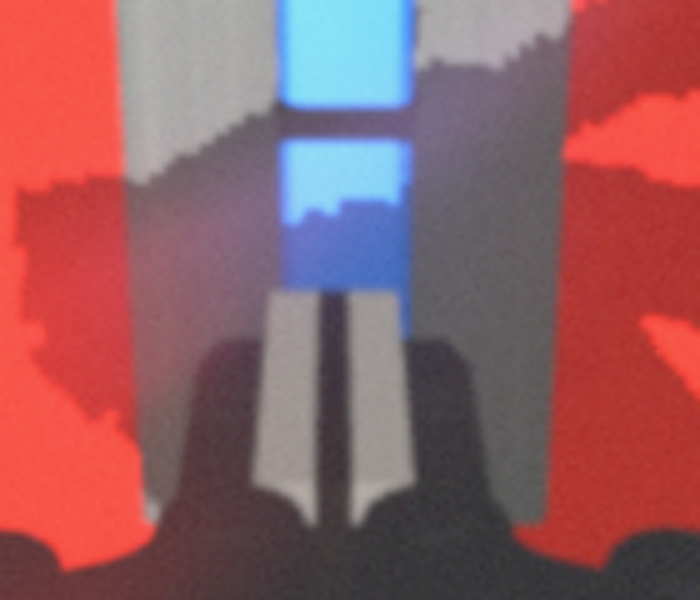

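The fingers did shut, but just above the handle. Depth shows the real tips at z≈0.088, while the reported TCP says 0.057, so the true fingertips sit about 31 mm behind the reported TCP. The handle has not moved. I'll open, go about 32 mm lower, and close again.

```bash
python3 -m pendant '0 0 0 0 0 0;0 0 0 0 0 0;0 0 0 0 0 0;0 0 0 0 0 0;0 0 0 0 0 0;0 0 0 0 0 0;0 0 0 0 0 0;0 0 0 0 0 0' -1 60; python3 -m pendant '0 0 .4 0 0 0;0 0 .4 0 0 0;0 0 .4 0 0 0;0 0 .4 0 0 0;0 0 0 0 0 0;0 0 0 0 0 0;0 0 0 0 0 0;0 0 0 0 0 0'
python3 - <<'E'
from h import *
c=cam("wrist"); im,D=bot.grab_frame("wrist")
o=-c[1].T@c[2]; K=c[0]; rr,cc=np.mgrid[:384,:512]; P=np.stack([(cc-K[0,2])/K[0,0],(rr-K[1,2])/K[1,1],np.ones_like(cc)],-1)@c[1]*D[...,None]+o
m=(P[...,0]>.425)&(P[...,0]<.47)&(abs(P[...,1]+.356)>.03)&(abs(P[...,1]+.356)<.065)&(P[...,2]>.02)
for g in (m&(P[...,1]>-.356),m&(P[...,1]<-.356)): q=P[g]; print(len(q), q[np.argsort(q[:,2])[:5]].round(3).tolist())
s=bot.state(); print(s['force'])
E
```

```text
time: 11.15
ee_pos: [0.448, -0.3562, 0.057]
ee_rot: [3.138, 0.002, 1.681]
force: [-0.6, 0.1, -0.3]
finger_gap: 0.0852
time: 11.95
ee_pos: [0.4477, -0.3558, 0.0211]
ee_rot: [3.139, 0.001, 1.681]
force: [0.5, -1.2, -0.7]
finger_gap: 0.0854
10096 [[0.445, -0.313, 0.06], [0.447, -0.313, 0.06], [0.437, -0.314, 0.06], [0.437, -0.314, 0.06], [0.442, -0.314, 0.06]]
10145 [[0.447, -0.4, 0.059], [0.448, -0.4, 0.06], [0.452, -0.399, 0.06], [0.453, -0.399, 0.06], [0.457, -0.398, 0.06]]
[ 0.22034167 -0.34085259  0.05577996]
```

```bash
python3 -m pendant '0 0 -.15 0 0 0;0 0 0 0 0 0;0 0 0 0 0 0;0 0 0 0 0 0;0 0 0 0 0 0;0 0 0 0 0 0;0 0 0 0 0 0;0 0 0 0 0 0' 1 60; python3 -m pendant '0 0 0 0 0 0;0 0 0 0 0 0;0 0 0 0 0 0;0 0 0 0 0 0;0 0 0 0 0 0;0 0 0 0 0 0;0 0 0 0 0 0;0 0 0 0 0 0'
```

```text
time: 12.8
ee_pos: [0.4483, -0.3563, 0.0256]
ee_rot: [3.138, 0.002, 1.681]
force: [-0.3, -0.3, 0.5]
finger_gap: 0.013
time: 13.6
ee_pos: [0.4482, -0.3563, 0.0256]
ee_rot: [3.138, 0.002, 1.681]
force: [-0.4, 0.4, -0.2]
finger_gap: 0.0134
```

```bash
python3 -m pendant '0 0 -.5 0 0 0;0 0 -1 0 0 0;0 0 -1 0 0 0;0 0 -1 0 0 0;0 0 -1 0 0 0;0 0 -1 0 0 0;0 0 -1 0 0 0;0 0 -1 0 0 0' 1 80; python3 -m pendant '0 0 -1 0 0 0;0 0 -1 0 0 0;.5 0 0 0 0 0;1 0 0 0 0 0;1 0 0 0 0 0;1 0 0 0 0 0;1 0 0 0 0 0;1 0 0 0 0 0'
```

```text
time: 14.4
ee_pos: [0.4454, -0.3537, 0.1809]
ee_rot: [-3.14, -0.005, 1.681]
force: [-0.4, 0.6, -0.3]
finger_gap: 0.013
time: 15.2
ee_pos: [0.4303, -0.2383, 0.2231]
ee_rot: [-3.139, -0.005, 1.678]
force: [0.1, -0.6, -1.3]
finger_gap: 0.0129
```

```bash
python3 -m pendant '1 .3 0 0 0 0;1 .3 0 0 0 0;1 .3 0 0 0 0;1 .3 0 0 0 0;1 .3 0 0 0 0;1 .3 0 0 0 0;1 .3 0 0 0 0;1 .3 0 0 0 0'; python3 -m pendant '1 .4 0 0 0 0;1 .4 0 0 0 0;1 .4 0 0 0 0;1 .4 0 0 0 0;1 .4 0 0 0 0;1 .4 0 0 0 0;1 .4 0 0 0 0;1 .4 0 0 0 0'
```

```text
time: 16.0
ee_pos: [0.4526, -0.0593, 0.2169]
ee_rot: [-3.127, -0.015, 1.678]
force: [0.8, -0.6, -0.8]
finger_gap: 0.013
time: 16.8
ee_pos: [0.4894, 0.1184, 0.2109]
ee_rot: [-3.113, -0.018, 1.68]
force: [-0.4, -0.3, -1.3]
finger_gap: 0.0127
```

```bash
python3 -m pendant '0 0 0 0 0 1;0 0 0 0 0 1;0 0 0 0 0 1;0 0 0 0 0 1;0 0 0 0 0 1;0 0 0 0 0 1;0 0 0 0 0 1;0 0 0 0 0 1'; python3 -m pendant '0 0 0 0 0 1;0 0 0 0 0 1;0 0 0 0 0 1;0 0 0 0 0 1;0 0 0 0 0 1;0 0 0 0 0 1;0 0 0 0 0 .5;0 0 0 0 0 0'
```

```text
time: 17.6
ee_pos: [0.4785, 0.1248, 0.2026]
ee_rot: [-3.094, 0.015, 0.962]
force: [0.8, 1.1, -0.6]
finger_gap: 0.0128
time: 18.4
ee_pos: [0.4672, 0.1274, 0.195]
ee_rot: [-3.105, 0.054, 0.371]
force: [0.5, -0.1, -1.8]
finger_gap: 0.0127
```

```bash
python3 -m pendant '.8 -.4 0 -.4 .6 0;.8 -.4 0 0 0 0;.8 -.4 0 0 0 0;.8 -.4 0 0 0 0;.2 0 0 0 0 0;0 0 0 0 0 0;0 0 0 0 0 0;0 0 0 0 0 0'
python3 - <<'E'
from h import *
s=bot.state()
for n in("top","scene"):
    c=cam(n); im,D=bot.grab_frame(n); cv2.imwrite(f'pics/{n}5.png',im[:,:,::-1])
    hsv=cv2.cvtColor(im,cv2.COLOR_RGB2HSV); H,S,V=[hsv[...,i].astype(int) for i in range(3)]
    o=-c[1].T@c[2]; K=c[0]; rr,cc=np.mgrid[:384,:512]; P=np.stack([(cc-K[0,2])/K[0,0],(rr-K[1,2])/K[1,1],np.ones_like(cc)],-1)@c[1]*D[...,None]+o
    near=(abs(P[...,0]-.52)<.2)&(abs(P[...,1]-.16)<.2)
    b=near&(H>100)&(H<125)&(S>110)&(V>60)&(P[...,2]>.1); q=P[b]
    if len(q)>10:
        f=cv2.fitLine(q[:,:2].astype(np.float32),cv2.DIST_L2,0,.01,.01).ravel(); t=(q[:,:2]-f[2:])@f[:2]
        print(n,'blue',len(q),np.degrees(np.arctan2(f[1],f[0])).round(1),(f[2:]+np.outer([t.min(),t.max()],f[:2])).round(3),np.percentile(q[:,2],[5,50,95]).round(3))
    print(n,'face',[(r['score'],np.round(r['position']),dep(n,r['position'],D,c).round(3)) for r in bot.find_in("mirror_face",n)[:2]])
print(s['ee_pos'],s['ee_rot'])
a=cv2.imread('pics/top5.png')[100:270,130:350];b=cv2.imread('pics/scene5.png')[130:310,180:410]
f=lambda x:cv2.resize(x,(400,310),interpolation=cv2.INTER_CUBIC); cv2.imwrite('pics/ab5.png',np.hstack([f(a),f(b)]))
E
```

```text
time: 19.2
ee_pos: [0.5137, 0.1834, 0.1901]
ee_rot: [-3.139, 0.009, 0.379]
force: [-0.2, -0.5, -0.8]
finger_gap: 0.0127
top blue 269 -69.3 [[0.477 0.272]
 [0.539 0.109]] [0.244 0.248 0.252]
top face [(0.73, array([369., 294.]), array([ 0.214, -0.334, -0.   ]))]
scene blue 112 -66.4 [[0.482 0.272]
 [0.555 0.107]] [0.242 0.246 0.28 ]
scene face [(0.76, array([307., 137.]), array([0.552, 0.103, 0.252])), (0.75, array([117., 190.]), array([ 0.272, -0.327,  0.054]))]
[0.51367153 0.18335013 0.19010366] [-3.13892025  0.00932408  0.37851315]
```

View pics/ab5.png

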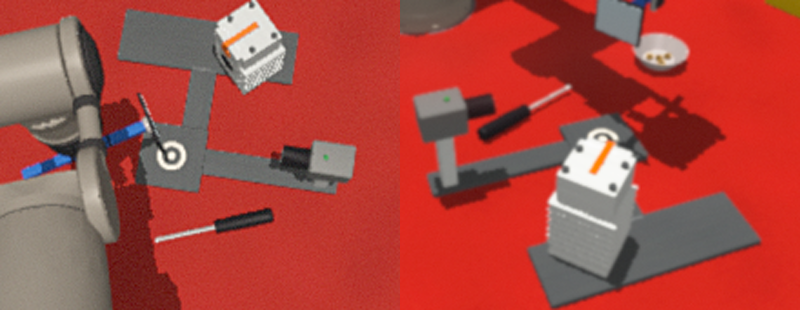

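Seen from above, the mirror is held level with its glass just short of the ring, and the side view agrees. Now descending with small corrections.

```bash
python3 -m pendant '.2 .3 .8 0 .1 -.1;0 0 .8 0 0 0;0 0 .8 0 0 0;0 0 .8 0 0 0;0 0 .8 0 0 0;0 0 .4 0 0 0;0 0 0 0 0 0;0 0 0 0 0 0'
cat > m.py <<'E'
from h import *
s=bot.state()
for n in("top","scene"):
    c=cam(n); im,D=bot.grab_frame(n); cv2.imwrite(f'pics/{n}6.png',im[:,:,::-1])
    hsv=cv2.cvtColor(im,cv2.COLOR_RGB2HSV); H,S,V=[hsv[...,i].astype(int) for i in range(3)]
    o=-c[1].T@c[2]; K=c[0]; rr,cc=np.mgrid[:384,:512]; P=np.stack([(cc-K[0,2])/K[0,0],(rr-K[1,2])/K[1,1],np.ones_like(cc)],-1)@c[1]*D[...,None]+o
    near=(abs(P[...,0]-.52)<.2)&(abs(P[...,1]-.16)<.2)
    b=near&(H>100)&(H<125)&(S>110)&(V>60)&(P[...,2]>.1); q=P[b]; q=q[abs(q[:,2]-np.median(q[:,2]))<.007]
    if len(q)>10:
        f=cv2.fitLine(q[:,:2].astype(np.float32),cv2.DIST_L2,0,.01,.01).ravel(); t=(q[:,:2]-f[2:])@f[:2]
        print(n,'blue',len(q),np.degrees(np.arctan2(f[1],f[0])).round(1),(f[2:]+np.outer([t.min(),t.max()],f[:2])).round(3),'ztop',np.median(q[:,2]).round(4),'tilt deg',np.degrees(np.polyfit(t,q[:,2],1)[0]).round(2))
    g=(P[...,2]>.11)&(P[...,2]<.18)&(np.hypot(P[...,0]-.553,P[...,1]-.094)<.045)&~b; q=P[g]
    if n=='scene' and len(q)>30:
        u,w,v=np.linalg.svd(q-np.median(q,0),full_matrices=False); nn=v[2]*np.sign(v[2][0]); print('glass plane',len(q),nn.round(3),np.degrees(np.arctan2(nn[1],nn[0])).round(1),'c',((q.min(0)+q.max(0))/2).round(4),q.min(0).round(3),q.max(0).round(3),'rms',(w[2]/len(q)**.5).round(4))
print(s['time'],s['ee_pos'],s['ee_rot'])
E
python3 m.py
```

```text
time: 20.2
ee_pos: [0.5216, 0.1785, 0.1019]
ee_rot: [-3.14, -0.006, 0.386]
force: [-0.5, -0.0, -1.1]
finger_gap: 0.0126
top blue 98 -68.0 [[0.531 0.152]
 [0.55  0.105]] ztop 0.1582 tilt deg -0.44
scene blue 101 -67.7 [[0.488 0.268]
 [0.545 0.128]] ztop 0.1572 tilt deg -0.04
glass plane 502 [ 0.379 -0.926 -0.007] -67.8 c [0.5571 0.1054 0.1485] [0.522 0.08  0.117] [0.592 0.13  0.18 ] rms 0.0027
20.2 [0.52159099 0.17846647 0.10190356] [-3.1401258  -0.00586372  0.38586785]
```

```bash
python3 -m pendant '-.2 -.05 .55 0 -.07 0;0 0 0 0 0 0;0 0 0 0 0 0;0 0 0 0 0 0;0 0 0 0 0 0;0 0 0 0 0 0;0 0 0 0 0 0;0 0 0 0 0 0'; sed -i 's/6.png/7.png/' m.py; python3 m.py
python3 - <<'E'
from h import *
import numpy as np
c=cam("top"); im=cv2.imread('pics/top7.png'); s=cv2.imread('pics/scene7.png')
print(proj("top",[.553,.094,.172]).round(1),proj("scene",[.553,.094,.14]).round(1))
f=lambda x:cv2.resize(x,(400,310),interpolation=cv2.INTER_CUBIC); cv2.imwrite('pics/ab7.png',np.hstack([f(im[110:250,170:350]),f(s[160:300,230:410])]))
E
```

```text
time: 21.1
ee_pos: [0.5185, 0.1783, 0.0921]
ee_rot: [-3.141, -0.003, 0.386]
force: [0.2, -0.3, -1.1]
finger_gap: 0.0127
top blue 93 -67.4 [[0.528 0.151]
 [0.547 0.106]] ztop 0.1491 tilt deg -1.05
scene blue 103 -67.7 [[0.486 0.265]
 [0.543 0.128]] ztop 0.1474 tilt deg -0.25
glass plane 532 [ 0.379 -0.925  0.01 ] -67.7 c [0.5541 0.1059 0.1424] [0.519 0.08  0.11 ] [0.589 0.132 0.175] rms 0.0033
21.1 [0.51848775 0.17827743 0.09213249] [-3.14094954 -0.00348543  0.38611371]
[218.3 172. ] [300.4 174.7]
```

View pics/ab7.png

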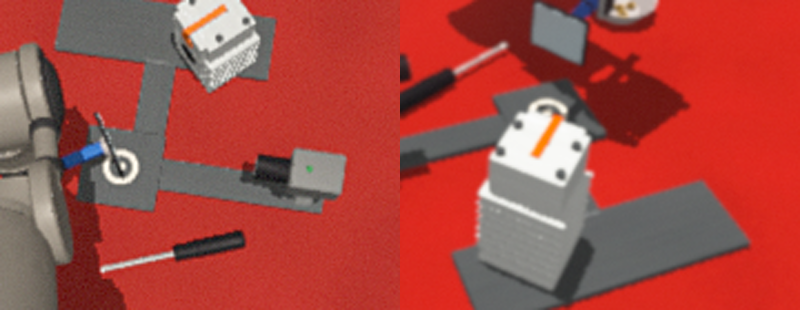

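Glass centre appears at crop px (158,33) in the side view and (107,138) from above. The predictions for the focus spot were (156,33) and (107,137), so they match. One last 1.3 mm nudge down, then settle and hand in.

```bash
python3 -m pendant '0 0 .06 0 0 .03;0 0 0 0 0 0;0 0 0 0 0 0;0 0 0 0 0 0;0 0 0 0 0 0;0 0 0 0 0 0;0 0 0 0 0 0;0 0 0 0 0 0' && sed -i 's/7.png/8.png/' m.py && python3 m.py && python3 -c "
from station import bot
s=bot.state();print(abs(s['qd']).max() if hasattr(s['qd'],'max') else s['qd']);print(bot.sign_off())"
```

```text
time: 22.0
ee_pos: [0.5185, 0.1783, 0.0908]
ee_rot: [-3.141, -0.003, 0.383]
force: [-0.6, -0.6, -2.4]
finger_gap: 0.0128
top blue 97 -69.0 [[0.528 0.152]
 [0.546 0.105]] ztop 0.1477 tilt deg -0.23
scene blue 97 -67.8 [[0.486 0.267]
 [0.543 0.127]] ztop 0.1463 tilt deg 0.09
glass plane 519 [ 0.375 -0.927  0.01 ] -67.9 c [0.5539 0.1084 0.1415] [0.518 0.079 0.11 ] [0.589 0.138 0.173] rms 0.0035
22.0 [0.51846675 0.17826305 0.09076976] [-3.14091077 -0.0033845   0.38325506]
0.001351022332508448
the job is handed in; nothing more can be done
None
```

I lifted the mirror out of the forks by its handle and am holding it upright and still at the focus spot, turned to reflect the mark into the lens. I handed the job in at 22 s of the 40 s allowed.

**Last checks:**
- **Position:** in both camera views the glass centre lies within 1–2 px of where the focus spot should appear. The glass centre is at about 140 to 141.5 mm height, against 140 mm asked.
- **Angle:** the glass faces −67.9° in world yaw. Midway between mark and lens, from my measurements, is −68.0°. Tilt is within about 0.6°.
- **Hold:** the gripper has the handle at 80 N with a 12.8 mm finger gap, and the arm was at rest when I handed in.

**What failed or disagreed:**
- **First grasp missed:** it closed on air just above the handle, because the real fingertips sit about 31 mm behind the reported TCP. I saw this in the wrist depth picture and regripped lower; the handle had not moved.
- **Ring position:** the wrist camera put the ring about 7 mm from where the top view did. I used the top view, since the wrist picture was taken with the arm still moving.
- **Yaw from the top view:** its last reading was −69.0°, from a short visible piece of handle. The side view and the tool pose agree on about −68°.
- **Bystanders:** I saw no contact with the jig, barrel, dish, screwdriver or can. I did not measure the bystanders again at the end.

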